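Select third speed on the polishing lathe

ROBOT

A 7-joint arm with a two-finger parallel gripper is mounted at the origin on a cart in front of the work surface, level with it; the furniture and walls round the work are solid. World frame = base frame: x ahead of the robot, y to its left, z up, the work surface at z = 0. Lengths are in m, angles in rad, forces in N, time in s.
With the tool pointing down it reaches from about 0.425 to 0.925 m from the base axis. Payload 6.8 kg.
Tool frame: the origin (TCP) lies on the centre line of the jaws, within the pads' length; the fingertips stand 14 mm ahead of it and the grasp point (between the pads) lies 5 mm behind it; y points along the fingers, x is the direction in which the jaws open and shut, and the axes are right-handed (so a half turn about y gives the same grasp; the last joint's range is limited). The gripper opens to 85 mm and grips with 20 to 120 N. Pads are 22 mm wide; open, the fingers measure 114 mm over their backs; the gripper's body (76 mm by 85 mm) begins 54 mm behind the grasp point. The pads swing forward as they close: fully open they stand 13 mm farther back than shut.
Start: joints at [1.006, 0.477, 0.022, 1.555, -0.011, 1.109, -0.083], TCP at [0.298, -0.606, 0.245] pointing down, gripper open.
Joint ranges: [-2.96, 2.96], [-0.34, 2.1], [-1.41, 1.46], [0.24, 2.44], [-1.37, 4.51], [0.17, 1.92], [-2.96, 2.96]. Speed limits (rad/s): [2.39, 2.39, 3.14, 3.14, 3.14, 3.14, 3.14].

INTERFACE

Orientations are given as a rotation vector (axis times angle).
In Python, from bench import get_obs, vision, ticket gives the robot as it stands. The module is installed in compiled form; this text tells all that it offers.
- The arm moves only by the tool jog_arm, never from a script. Its argument "motion" is a list of rows, each an object of numbers: "gripper": the finger opening in mm, from 0 to 85.4; "tx", "ty", "tz": the shift along the tool's x, y, z in mm; "ax", "ay", "az": the turn, a rotation vector about the tool's x, y, z in rad. In form: [{"gripper": .., "tx": .., "ty": .., "tz": .., "ax": .., "ay": .., "az": ..}, ...]. A call has 1 to 12 rows; each row shifts and turns the commanded pose from where the row before left it, along the tool's axes as they then stand; what a row does not reach is not made up. A row lasts 1/10 s, in which the tool goes at most 50 mm and 8.59 degrees, less where a joint would pass 70% of its speed; a pose out of reach is approached as far as the arm can. A call is refused whole if a number of a shift passes 50 or a number of a turn 0.15, either way. A call with a gripper value outside its range is refused whole. The fingers move at their own pace and stop on an object; "newtons" is the grip in N (left out, the last holds). Time passes only in rows, so rows that do not move let the fingers close. It gives the time, the measured TCP pose, the force and the opening at its end, in the units of the state.
- get_obs(): the state, without advancing time (a new reading comes with each control period).
- vision.grab_frame(name): name is "scene" or "top" or "wrist"; returns the picture (480x640x3 uint8, red, green, blue); there is no depth.
- vision.get_calibration(name): a dict with "camera_matrix" (3x3 intrinsics, pixels), "world_from_camera" (4x4, takes a point from camera to world coordinates). Camera axes: x right, y down, z forward; pixel columns grow to the right and rows downward; lengths in m; the calibration is good to about 2 mm. A picture is of the moment at which its call begins: read the wrist's pose just before it. get_calibration takes no time and is no camera call; for the wrist camera it gives the pose at the moment of the call.
- ticket.hand_in(): hands the job in, once; it reports no verdict.
The state is a dict: "clock": time; "joints": joint angles; "qvel": joint speeds; "tau": joint torques, N m; "tcp_pos": TCP position; "orientation": TCP orientation; "contact_force": force on the tool from outside, world axes, zero at the start; "moment": the same for the moment, N m; "grip_width": finger opening in m.
Only numpy, scipy, OpenCV 4.12 (cv2) and the standard library are available. Lean on these libraries where they do the work, as an engineer would, in place of code of your own. Each camera call takes 0.05 s, during which the arm holds its last target.

TASK

Change the bench polishing lathe to third speed: with the outside of your fingers push the black ball-headed selector lever out of the left-hand column into neutral, across to the middle column, and fully home in the far middle slot (three dots), without forcing it or running it into the near middle slot or either right-hand slot on the way. Push only, do not take hold of the knob or rod, and leave the loose things on and around the lathe where they are.

Things in the scene. Friction and masses are not known exactly. Their poses are not given: they have to be found in the camera images.
- polisher: bench polishing lathe, fixed: grey gearbox 150 mm deep (own x), 200 wide (y), deck 105 above the bench; finned motor on its left (+y, top 113), felt wheel under a hood on its right (-y, top 120). Origin on the bench under the gearbox's middle; x points from the operator's side (buttons, sight glass) to the back, y left, z up; turned up to 0.3 rad about z.
- gate_center (a point): middle of the gate's upper face, 110 mm above the bench, axes as the lathe's. Aluminium plate 104 mm square, 5 thick; three slots along x, 14 wide, centres at y = +20, 0, -20 mm (left, middle, right), end at x = +-25; a neutral channel 14 wide along y at x = 0 joins them. Black dots number the slot ends: far side, left to right, 1, 3, 5; near side 2, 4, 6.
- slot3_end (a point): point in the gate's upper face where the lever's rod axis stands when fully home in the far middle slot (three dots): 20 mm beyond gate_center along the lathe's x.
- selector_knob (a point): centre of the lever's black ball knob, 32 mm in diameter, on a 9 mm steel rod. The lever tilts about a point on the lathe's z axis 37.5 mm above the bench; the knob's centre is 158 mm from it (195.5 above the bench when upright). At the knob a full slot is about 43 mm before or behind neutral, the outer columns 43 mm beside the middle. Rod clear of the gate below the knob: about 50 mm.
- selector_stem (a point): point on the axis of the lever's rod, 35 mm below the knob's centre.
- selector (a joint): lever's fore-and-aft tilt, rad: 0 in neutral, + away from the operator (lathe +x), about +0.28 at the end of a far slot, -0.28 of a near one. Knob in the lathe's frame, mm: x = 158 sin(selector), y = -158 cos(selector) sin(selector_cross), z = 37.5 + 158 cos(selector) cos(selector_cross). Held by dry friction only (1.5 N at the knob), no spring: stays where left.
- selector_cross (a joint): lever's sideways tilt, rad: 0 in the middle column, + to the right (lathe -y); left column -0.28, right +0.28. Free to change only in neutral; the rod has about 0.035 rad play either way in slot and channel. Same friction, no spring. At the start the lever stands somewhere along the left column: in slot 1, in slot 2 or between.
- eye_loupe: eye loupe (black flared cup, 35 mm across, 30 mm high) standing on the bench in front of the lathe; loose; origin at the middle of its underside. Leave alone.
- screw_tin: round pale lidded tin, 57 mm across, 28 mm high, on the bench in front of the lathe; loose; origin at the middle of its underside. Leave alone.
- pin_gauge: small ivory pin gauge, 18 mm across, 43 mm high, standing on the gearbox deck, right of the gate (top 148 mm above the bench); loose; origin at the middle of its underside. Leave alone.
- pliers_cyan: small pliers with cyan grips, 123x58x9 mm, lying on the bench to the right of the lathe, behind the spectacle frame; loose; origin at the middle of its underside. Leave alone.
- screwdriver_red: screwdriver with a red grip, 68x136x14 mm as it lies, on the bench behind the lathe; loose; origin at the middle of its underside. Leave alone.
- frame_bench: brown spectacle frame, 43x140x19 mm, lying on the bench to the right of the lathe, beyond the felt wheel; loose; origin at the middle of its underside. Leave alone.
- tape_roll: small roll of blue tape, 37 mm across, 10 mm high, on the bench behind the lathe, to the right; loose; origin at the middle of its underside. Leave alone.

How it is judged:
On the way:
1. the lever stands in neutral at the middle column (value of joint selector_cross between -0.09 and 0.09 rad and value of joint selector between -0.09 and 0.09 rad), for 0.05 s.
At the end, for the whole second after the job is handed in: The lever rests in the far middle slot (three dots): tilted at least 0.235 rad away from the operator (the stop is at about 0.28) and within 0.1 rad of upright sideways, still (value of joint selector between 0.235 and 0.35 rad and value of joint selector_cross between -0.1 and 0.1 rad and velocity of joint selector between -0.05 and 0.05 rad/s and velocity of joint selector_cross between -0.05 and 0.05 rad/s); the robot touches nothing.
It fails at once if the lever is run into a wrong slot: 4 dots (middle, near side) or one of the two on the right ((value of joint selector_cross above 0.17 rad and value of joint selector above 0.12 rad) or (value of joint selector_cross above 0.17 rad and value of joint selector below -0.12 rad) or (value of joint selector_cross between -0.12 and 0.12 rad and value of joint selector below -0.12 rad)).
It fails at once if the knob or the rod is taken between the fingers (distance between the grasp point and selector_knob below 0.017 m or distance between the grasp point and selector_stem below 0.006 m).
It fails at once if the lever is forced: more than 45 N on it (contact force between any of the arm, the fingers and selector above 45 N).
It fails at once if a loose thing is shifted by more than 15 mm or lifted (distance of any of eye_loupe, screw_tin, pin_gauge, pliers_cyan, screwdriver_red, frame_bench, tape_roll from where it was at the start of the episode above 0.015 m).
It also fails if it takes over 54 s, if anything falls off the work surface, if the arm or the gripper's body presses on something with over 40 N, if the wrist force passes 120 N, or if a joint passes its speed limit or range.

## Working session

There is one attempt and no reset: what is moved stays moved. The work goes in short steps, Python scripts to look and compute and a tool call to move; the robot and the scene stay as the last step left them, time stands still between calls to the robot, and variables do not carry over. Pictures are saved under pics/ and viewed, and the job is handed in when it is done.

Besides the shell and the picture viewer there is one more tool, called after "Emit:" by a JSON object that holds its "fn" and its "kwargs". jog_arm: Moves the arm, as the interface text tells. Its arguments: {"type":"object","properties":{"motion":{"type":"array"},"newtons":{"type":"number"}},"required":["motion"]}

```bash
mkdir -p pics
python3 - <<'E'
from bench import get_obs, vision
import cv2,numpy as np
o=get_obs();print(o)
for n in("scene","top"):
    f=vision.grab_frame(n);cv2.imwrite(f"pics/{n}0.png",f[:,:,::-1])
    c=vision.get_calibration(n);print(n,np.round(c["camera_matrix"],1).tolist(),np.round(c["world_from_camera"],4).tolist())
E
```

```text
{'clock': 0.0, 'joints': array([ 1.00590922,  0.47777191,  0.02232026,  1.556437  , -0.01150879,
        1.10928705, -0.08306497]), 'qvel': array([ 3.74913003e-04, -1.37852594e-04,  8.73372810e-05,  8.71427971e-04,
       -8.19949988e-04, -2.51774945e-04,  5.87280364e-05]), 'tau': array([-1.43789093e-03, -5.96447539e+01,  1.60782795e+00, -2.81191278e+01,
        1.26418151e-02,  9.34084004e-03, -2.07858102e-05]), 'tcp_pos': array([ 0.29747747, -0.60529555,  0.24435031]), 'orientation': array([-1.39049579,  0.86762216, -0.86505828]), 'contact_force': array([-0.01427348, -0.33027213, -0.57619097]), 'moment': array([ 0.01149164, -0.03765518, -0.01134278]), 'grip_width': 0.08499855440794918}
scene [[564.9, 0.0, 324.1], [0.0, 564.9, 242.0], [0.0, 0.0, 1.0]] [[-0.6036, -0.5676, 0.5598, 0.0625], [-0.7972, 0.4401, -0.4133, 0.3593], [-0.0118, -0.6958, -0.7182, 0.8292], [0.0, 0.0, 0.0, 1.0]]
top [[532.8, 0.0, 317.5], [0.0, 532.8, 236.6], [0.0, 0.0, 1.0]] [[-0.0179, -0.9984, 0.0532, 0.5279], [-0.9996, 0.0166, -0.0239, -0.0347], [0.023, -0.0536, -0.9983, 1.2864], [0.0, 0.0, 0.0, 1.0]]
```

View pics/scene0.png

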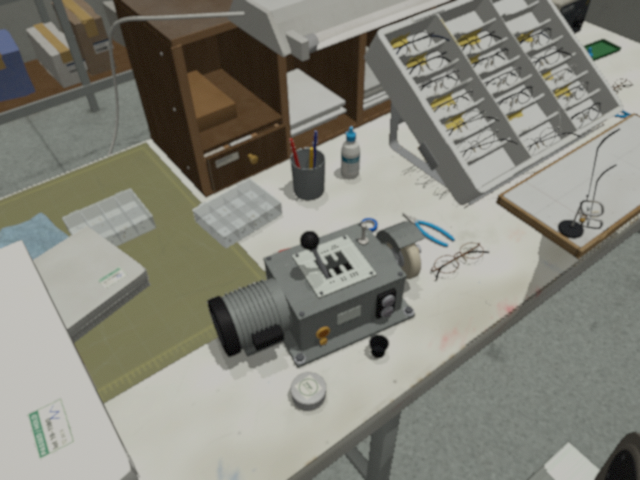

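View pics/top0.png

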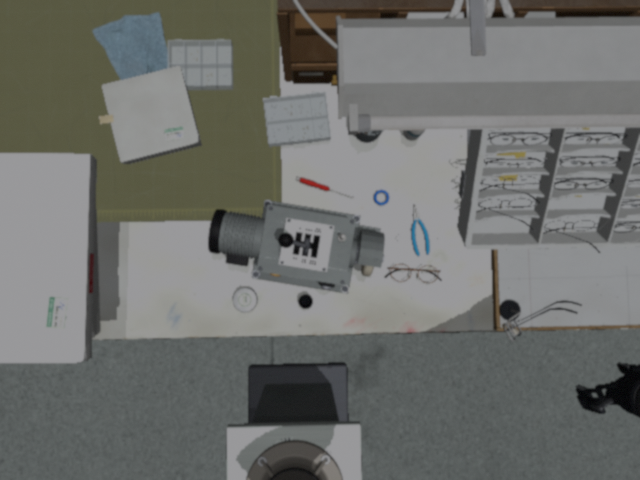

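Run:
```python
import cv2
a=cv2.imread("pics/top0.png");cv2.imwrite("pics/topc.png",cv2.resize(a[130:280,220:420],None,fx=4,fy=4,interpolation=cv2.INTER_CUBIC))
a=cv2.imread("pics/scene0.png");cv2.imwrite("pics/scenec.png",cv2.resize(a[130:330,220:480],None,fx=3,fy=3,interpolation=cv2.INTER_CUBIC))
```

```text
(no output)
```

View pics/topc.png

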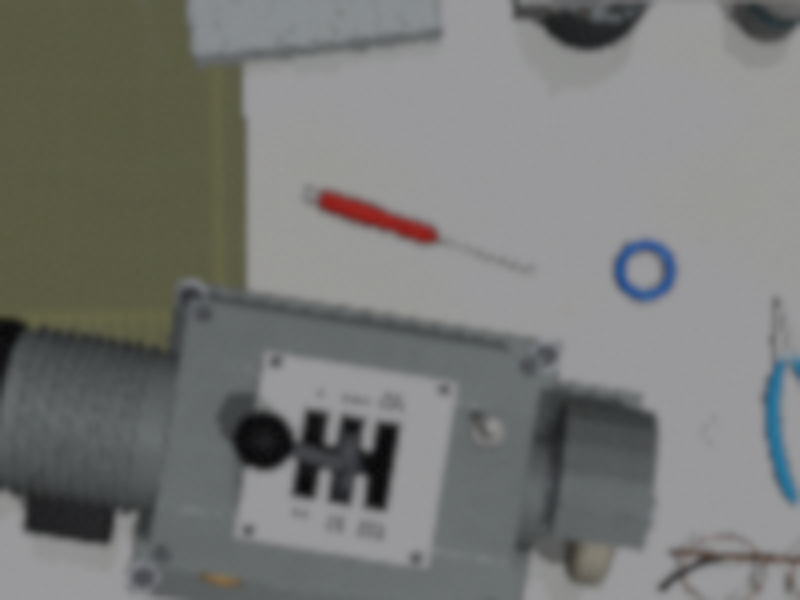

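View pics/scenec.png

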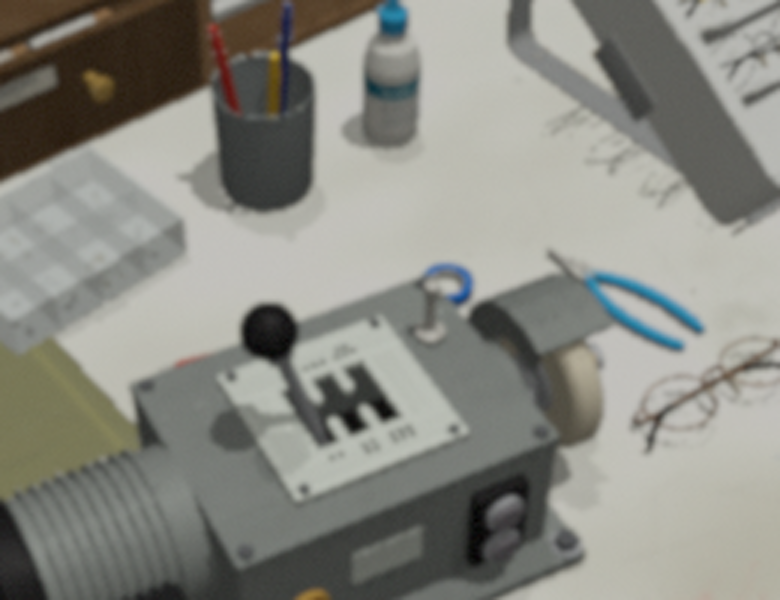

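```bash
cat > h.py <<'E'
from bench import get_obs, vision
import cv2,numpy as np
from scipy.optimize import least_squares
from scipy.spatial.transform import Rotation as R
def ray(n,p):
    c=vision.get_calibration(n);K=c["camera_matrix"];T=c["world_from_camera"]
    d=T[:3,:3]@np.linalg.solve(K,[p[0],p[1],1]);return T[:3,3],d
def atz(n,p,z):
    o,d=ray(n,p);return o+d*(z-o[2])/d[2]
def proj(n,X):
    c=vision.get_calibration(n);T=np.linalg.inv(c["world_from_camera"]);q=c["camera_matrix"]@(T[:3,:3]@X+T[:3,3]);return q[:2]/q[2]
E
python3 - <<'E'
from h import *
t=lambda p:(p[0]/4+220-.4,p[1]/4+130-.4)
s=lambda p:(p[0]/3+220-.33,p[1]/3+130-.33)
ST=[(277,361),(444,390),(417,558),(249,531)];SS=[(231,377),(376,322),(458,430),(305,491)]
for n,P in(("top",[t(p) for p in ST]),("scene",[s(p) for p in SS])):
    W=np.array([atz(n,p,.11) for p in P]);c=W.mean(0)
    ex=(W[0]+W[1]-W[2]-W[3]);ey=W[0]+W[3]-W[1]-W[2]
    print(n,c.round(4),np.arctan2(ex[1],ex[0]),np.arctan2(-ey[0],ey[1]),np.linalg.norm(ex)/2,np.linalg.norm(ey)/2)
kt=t((263,440));ks=s((269,332))
f=lambda X:np.r_[proj("top",X)-kt,proj("scene",X)-ks]
r=least_squares(f,[.55,0,.19]);print(r.x,r.fun)
E
```

```text
top [ 0.5734 -0.0379  0.11  ] -0.17791531518711565 -0.18277792728322337 0.09460182991616367 0.09376016560622899
scene [ 0.5714 -0.0362  0.11  ] -0.1765901051566438 -0.1782244082082444 0.0955669554030323 0.09564270910793234
[0.58142275 0.00541122 0.18589089] [ 0.01380061  0.01036832 -0.01329562 -0.00053332]
```

```bash
cat >> h.py <<'E'
YAW=-0.179; C=np.array([.5724,-.0370]); X=np.array([np.cos(YAW),np.sin(YAW)]);Y=np.array([-X[1],X[0]])
def lathe(p): return np.array([(p[:2]-C)@X,(p[:2]-C)@Y,p[2]])
def world(l): return np.r_[C+l[0]*X+l[1]*Y,l[2]]
def st():
    o=get_obs();M=R.from_rotvec(o["orientation"]).as_matrix()
    print("t",round(o["clock"],2),"pos",o["tcp_pos"].round(4),"lathe",(1e3*lathe(o["tcp_pos"])).round(1),"F",o["contact_force"].round(1),"w",round(o["grip_width"],4))
    return o,M
def togo(l,tgt=None):
    o,M=st();d=world(l)-o["tcp_pos"];print("tool shift mm",(1e3*M.T@d).round(1))
E
python3 - <<'E'
from h import *
o,M=st();print(M.round(3))
L=np.c_[np.r_[X,0],np.r_[Y,0],[0,0,1]]
for name,c in (("x=+X",0),("x=+Y",1)):
  for s in(1,-1):
    y=np.array([0,0,-1.]);x=s*L[:,c];T=np.c_[x,y,np.cross(x,y)]
    print(name,s,R.from_matrix(M.T@T).as_rotvec().round(3), T.round(3).tolist())
togo(np.array([0,.100,.265]))
E
```

```text
t 0.1 pos [ 0.2975 -0.6053  0.2444] lathe [-169.3 -608.2  244.4] F [ 0.7 -0.4 -1.1] w 0.0848
[[ 0.441 -0.001  0.897]
 [-0.897  0.001  0.441]
 [-0.002 -1.    -0.   ]]
x=+X 1 [-0.001 -0.935 -0.002] [[0.984, 0.0, 0.178], [-0.178, 0.0, 0.984], [0.0, -1.0, 0.0]]
x=+X -1 [ 2.000e-03  2.207e+00 -1.000e-03] [[-0.984, 0.0, -0.178], [0.178, 0.0, -0.984], [-0.0, -1.0, -0.0]]
x=+Y 1 [-2.000e-03 -2.506e+00 -1.000e-03] [[0.178, 0.0, -0.984], [0.984, 0.0, 0.178], [0.0, -1.0, 0.0]]
x=+Y -1 [ 0.001  0.636 -0.002] [[-0.178, 0.0, 0.984], [-0.984, 0.0, -0.178], [-0.0, -1.0, 0.0]]
t 0.1 pos [ 0.2975 -0.6053  0.2444] lathe [-169.3 -608.2  244.4] F [ 0.7 -0.4 -1.1] w 0.0848
tool shift mm [-469.3  -19.9  556.8]
```

Emit:
{"fn": "jog_arm", "kwargs": {"motion": [{"gripper":0,"tx":-10,"ty":-10,"tz":12},{"gripper":0,"tx":-24,"ty":-10,"tz":28},{"gripper":0,"tx":-24,"tz":28},{"gripper":0,"tx":-24,"tz":28},{"gripper":0,"tx":-24,"tz":28},{"gripper":0,"tx":-24,"tz":28},{"gripper":0,"tx":-24,"tz":28},{"gripper":0,"tx":-24,"tz":28},{"gripper":0,"tx":-24,"tz":28},{"gripper":0,"tx":-24,"tz":28},{"gripper":0,"tx":-24,"tz":28},{"gripper":0}], "newtons": 40}}

```text
schema error: expected keys gripper, tx, ty, tz, ax, ay, az
```

Emit:
{"fn": "jog_arm", "kwargs": {"motion": [{"ay":-0.1},{"ay":-0.14},{"ay":-0.14},{"ay":-0.14},{"ay":-0.14},{"ay":-0.14},{"ay":-0.135},{}]}}

```text
schema error: expected keys gripper, tx, ty, tz, ax, ay, az
```

Run:
```python
from h import *
togo(np.array([0,.100,.265]));o,M=st();print(M.round(3),o["joints"].round(2))
```

```text
t 0.1 pos [ 0.2975 -0.6053  0.2444] lathe [-169.3 -608.2  244.4] F [ 0.7 -0.4 -1.1] w 0.0848
tool shift mm [-469.3  -19.9  556.8]
t 0.1 pos [ 0.2975 -0.6053  0.2444] lathe [-169.3 -608.2  244.4] F [ 0.7 -0.4 -1.1] w 0.0848
[[ 0.441 -0.001  0.897]
 [-0.897  0.001  0.441]
 [-0.002 -1.    -0.   ]] [ 1.01  0.48  0.02  1.56 -0.01  1.11 -0.08]
```

Emit:
{"fn": "jog_arm", "kwargs": {"motion": [{"gripper":0,"tx":-10,"ty":-10,"tz":12,"ax":0,"ay":0,"az":0},{"gripper":0,"tx":-24,"ty":-10,"tz":28,"ax":0,"ay":0,"az":0},{"gripper":0,"tx":-24,"ty":0,"tz":28,"ax":0,"ay":0,"az":0},{"gripper":0,"tx":-24,"ty":0,"tz":28,"ax":0,"ay":0,"az":0},{"gripper":0,"tx":-24,"ty":0,"tz":28,"ax":0,"ay":0,"az":0},{"gripper":0,"tx":-24,"ty":0,"tz":28,"ax":0,"ay":0,"az":0},{"gripper":0,"tx":-24,"ty":0,"tz":28,"ax":0,"ay":0,"az":0},{"gripper":0,"tx":-24,"ty":0,"tz":28,"ax":0,"ay":0,"az":0},{"gripper":0,"tx":-24,"ty":0,"tz":28,"ax":0,"ay":0,"az":0},{"gripper":0,"tx":-24,"ty":0,"tz":28,"ax":0,"ay":0,"az":0},{"gripper":0,"tx":-14,"ty":0,"tz":16,"ax":0,"ay":0,"az":0},{"gripper":0,"tx":0,"ty":0,"tz":0,"ax":0,"ay":0,"az":0}], "newtons": 40}}

```text
clock: 1.3
tcp_pos: [0.4449, -0.2622, 0.2661]
orientation: [-1.392, 0.861, -0.861]
contact_force: [0.3, 0.1, -0.3]
grip_width: 0.0002
```

Emit:
{"fn": "jog_arm", "kwargs": {"motion": [{"gripper":0,"tx":0,"ty":0,"tz":0,"ax":0,"ay":-0.1,"az":0},{"gripper":0,"tx":0,"ty":0,"tz":0,"ax":0,"ay":-0.14,"az":0},{"gripper":0,"tx":0,"ty":0,"tz":0,"ax":0,"ay":-0.14,"az":0},{"gripper":0,"tx":0,"ty":0,"tz":0,"ax":0,"ay":-0.14,"az":0},{"gripper":0,"tx":0,"ty":0,"tz":0,"ax":0,"ay":-0.14,"az":0},{"gripper":0,"tx":0,"ty":0,"tz":0,"ax":0,"ay":-0.14,"az":0},{"gripper":0,"tx":0,"ty":0,"tz":0,"ax":0,"ay":-0.135,"az":0},{"gripper":0,"tx":0,"ty":0,"tz":0,"ax":0,"ay":0,"az":0}]}}

```text
clock: 2.1
tcp_pos: [0.4426, -0.2673, 0.2656]
orientation: [-1.567, 0.14, -0.14]
contact_force: [0.1, -0.5, 0.1]
grip_width: 0.0001
```

Run:
```python
from h import *
togo(np.array([0,.100,.265]));o,M=st();print(M.round(3),o["joints"].round(2))
```

```text
t 2.1 pos [ 0.4426 -0.2673  0.2656] lathe [ -86.7 -249.8  265.6] F [ 0.1 -0.5  0.1] w 0.0001
tool shift mm [ 86.8   0.5 349.8]
t 2.1 pos [ 0.4426 -0.2673  0.2656] lathe [ -86.7 -249.8  265.6] F [ 0.1 -0.5  0.1] w 0.0001
[[ 0.984 -0.     0.178]
 [-0.178 -0.     0.984]
 [ 0.    -1.    -0.   ]] [ 0.66  0.21 -0.27  1.89  0.07  1.05  0.18]
```

Emit:
{"fn": "jog_arm", "kwargs": {"motion": [{"gripper":0,"tx":5,"ty":0,"tz":20,"ax":0,"ay":0,"az":0},{"gripper":0,"tx":8,"ty":0,"tz":32,"ax":0,"ay":0,"az":0},{"gripper":0,"tx":8,"ty":0,"tz":32,"ax":0,"ay":0,"az":0},{"gripper":0,"tx":8,"ty":0,"tz":32,"ax":0,"ay":0,"az":0},{"gripper":0,"tx":8,"ty":0,"tz":32,"ax":0,"ay":0,"az":0},{"gripper":0,"tx":8,"ty":0,"tz":32,"ax":0,"ay":0,"az":0},{"gripper":0,"tx":8,"ty":0,"tz":32,"ax":0,"ay":0,"az":0},{"gripper":0,"tx":8,"ty":0,"tz":32,"ax":0,"ay":0,"az":0},{"gripper":0,"tx":8,"ty":0,"tz":32,"ax":0,"ay":0,"az":0},{"gripper":0,"tx":8,"ty":0,"tz":32,"ax":0,"ay":0,"az":0},{"gripper":0,"tx":8,"ty":0,"tz":32,"ax":0,"ay":0,"az":0},{"gripper":0,"tx":2,"ty":0,"tz":10,"ax":0,"ay":0,"az":0}]}}

```text
clock: 3.3
tcp_pos: [0.5917, 0.066, 0.2656]
orientation: [-1.564, 0.14, -0.141]
contact_force: [-0.8, 0.4, -1.0]
grip_width: 0.0001
```

Run:
```python
from h import *
togo(np.array([0,.090,.188]));o,M=st();print(M.round(3),o["joints"].round(2))
for n in("wrist","scene"):
    f=vision.grab_frame(n);cv2.imwrite(f"pics/{n}1.png",f[:,:,::-1])
```

```text
t 3.3 pos [0.5917 0.066  0.2656] lathe [  0.6 104.7 265.6] F [-0.8  0.4 -1. ] w 0.0001
tool shift mm [ -0.7  77.5 -14.9]
t 3.3 pos [0.5917 0.066  0.2656] lathe [  0.6 104.7 265.6] F [-0.8  0.4 -1. ] w 0.0001
[[ 0.984  0.001  0.178]
 [-0.178  0.002  0.984]
 [ 0.    -1.     0.002]] [ 0.13  0.36 -0.44  1.71  0.17  1.11 -0.54]
```

View pics/wrist1.png

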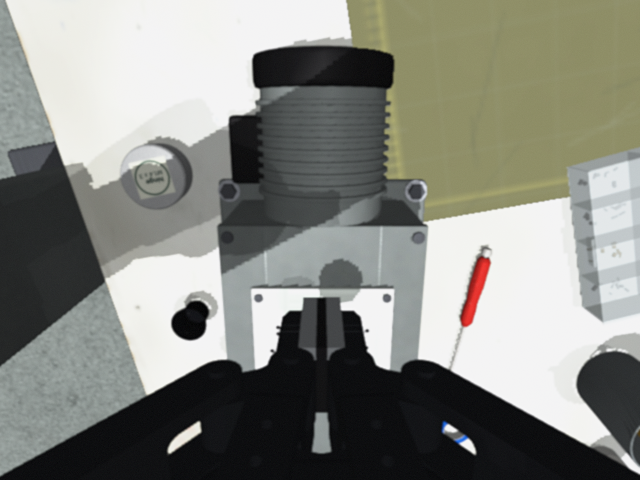

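View pics/scene1.png

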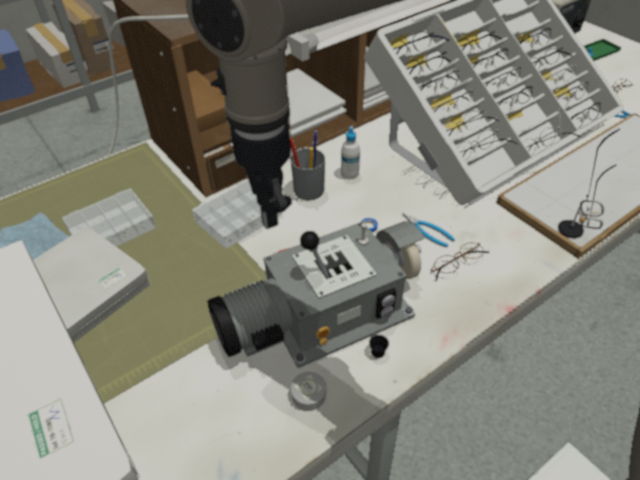

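Emit:
{"fn": "jog_arm", "kwargs": {"motion": [{"gripper":0,"tx":0,"ty":15,"tz":0,"ax":0,"ay":0,"az":0},{"gripper":0,"tx":0,"ty":25,"tz":-5,"ax":0,"ay":0,"az":0},{"gripper":0,"tx":0,"ty":22,"tz":-5,"ax":0,"ay":0,"az":0},{"gripper":0,"tx":0,"ty":15,"tz":-5,"ax":0,"ay":0,"az":0},{"gripper":0,"tx":0,"ty":0,"tz":0,"ax":0,"ay":0,"az":0},{"gripper":0,"tx":0,"ty":0,"tz":0,"ax":0,"ay":0,"az":0}]}}

```text
clock: 4.0
tcp_pos: [0.5885, 0.0464, 0.1884]
orientation: [-1.566, 0.142, -0.142]
contact_force: [0.3, 1.0, 0.4]
grip_width: 0.0002
```

Run:
```python
from h import *
togo(np.array([0,.027,.190]))
for n in("top","scene"):
    f=vision.grab_frame(n);cv2.imwrite(f"pics/{n}2.png",cv2.resize(f[130:330,220:480,::-1],None,fx=3,fy=3,interpolation=cv2.INTER_CUBIC))
```

```text
t 4.0 pos [0.5885 0.0464 0.1884] lathe [  0.9  85.  188.4] F [0.3 1.  0.4] w 0.0002
tool shift mm [ -0.8  -1.6 -58. ]
```

View pics/scene2.png

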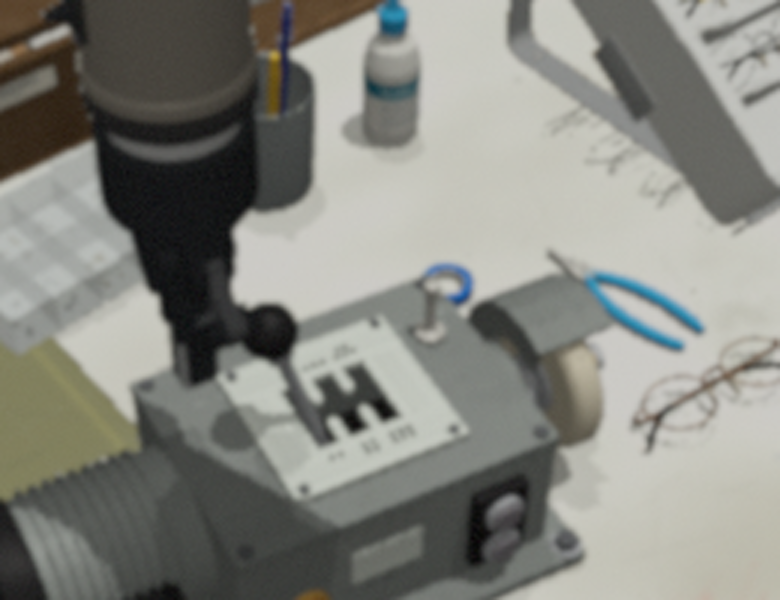

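View pics/top2.png

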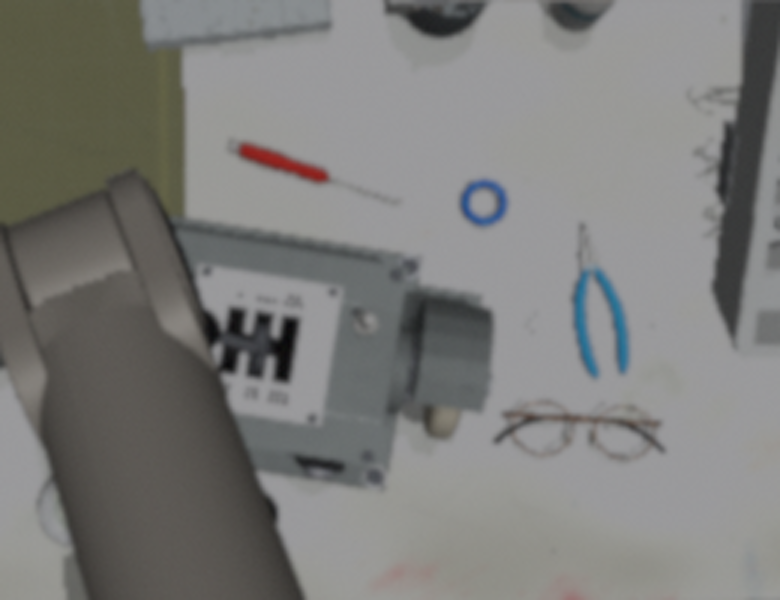

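Emit:
{"fn": "jog_arm", "kwargs": {"motion": [{"gripper":0,"tx":0,"ty":0,"tz":-5,"ax":0,"ay":0,"az":0},{"gripper":0,"tx":0,"ty":0,"tz":-5,"ax":0,"ay":0,"az":0},{"gripper":0,"tx":0,"ty":0,"tz":-5,"ax":0,"ay":0,"az":0},{"gripper":0,"tx":0,"ty":0,"tz":-5,"ax":0,"ay":0,"az":0},{"gripper":0,"tx":0,"ty":0,"tz":-5,"ax":0,"ay":0,"az":0},{"gripper":0,"tx":0,"ty":0,"tz":0,"ax":0,"ay":0,"az":0}]}}

```text
clock: 4.7
tcp_pos: [0.5841, 0.0218, 0.1885]
orientation: [-1.566, 0.141, -0.142]
contact_force: [0.2, 0.8, 1.0]
grip_width: -0.0002
```

Run:
```python
from h import *
togo(np.array([0,.027,.190]))
for n in("scene",):
    f=vision.grab_frame(n);cv2.imwrite(f"pics/{n}3.png",cv2.resize(f[180:320,250:420,::-1],None,fx=4,fy=4,interpolation=cv2.INTER_CUBIC))
```

```text
t 4.7 pos [0.5841 0.0218 0.1885] lathe [  1.   60.  188.5] F [0.2 0.8 1. ] w -0.0002
tool shift mm [ -1.   -1.5 -33. ]
```

View pics/scene3.png

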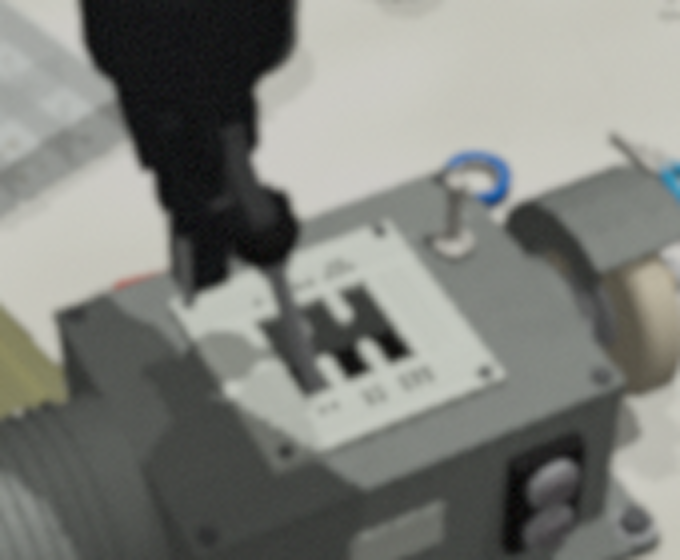

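```bash
cat >> h.py <<'E'
def knob(s,c): return world(np.array([.158*np.sin(s),-.158*np.cos(s)*np.sin(c),.0375+.158*np.cos(s)*np.cos(c)]))
def tilt(n,p): 
    r=least_squares(lambda q:proj(n,knob(*q))-p,[0,-.1]);return r.x
E
python3 - <<'E'
from h import *
print(tilt("scene",(309.4,240.4)),tilt("scene",(316.7,236.1)),tilt("top",(285.4,239.6)))
print(proj("scene",knob(0,-.28)),proj("top",knob(0,-.28)),proj("scene",knob(0,0)))
E
```

```text
[-0.01073522 -0.28592851] [-0.0087541  -0.20026868] [ 0.00766505 -0.27635722]
[309.43763575 239.41403374] [285.04032175 240.1399673 ] [333.86318004 227.71083398]
```

Emit:
{"fn": "jog_arm", "kwargs": {"motion": [{"gripper":0,"tx":0,"ty":-1,"tz":-4,"ax":0,"ay":0,"az":0},{"gripper":0,"tx":0,"ty":-1,"tz":-4,"ax":0,"ay":0,"az":0},{"gripper":0,"tx":0,"ty":-1,"tz":-4,"ax":0,"ay":0,"az":0},{"gripper":0,"tx":0,"ty":-1,"tz":-4,"ax":0,"ay":0,"az":0},{"gripper":0,"tx":0,"ty":0,"tz":-4,"ax":0,"ay":0,"az":0},{"gripper":0,"tx":0,"ty":0,"tz":-4,"ax":0,"ay":0,"az":0},{"gripper":0,"tx":0,"ty":0,"tz":-4,"ax":0,"ay":0,"az":0},{"gripper":0,"tx":0,"ty":0,"tz":-2,"ax":0,"ay":0,"az":0},{"gripper":0,"tx":0,"ty":0,"tz":0,"ax":0,"ay":0,"az":0}]}}

```text
clock: 5.65
tcp_pos: [0.5785, -0.0077, 0.1922]
orientation: [-1.567, 0.141, -0.141]
contact_force: [-0.5, 0.7, 0.0]
grip_width: -0.0003
```

Run:
```python
from h import *
togo(np.array([0,.027,.190]))
for n in("scene",):
    f=vision.grab_frame(n);cv2.imwrite(f"pics/{n}4.png",cv2.resize(f[180:320,250:420,::-1],None,fx=4,fy=4,interpolation=cv2.INTER_CUBIC))
```

```text
t 5.65 pos [ 0.5785 -0.0077  0.1922] lathe [  0.8  30.  192.2] F [-0.5  0.7  0. ] w -0.0003
tool shift mm [-0.8  2.2 -3. ]
```

View pics/scene4.png

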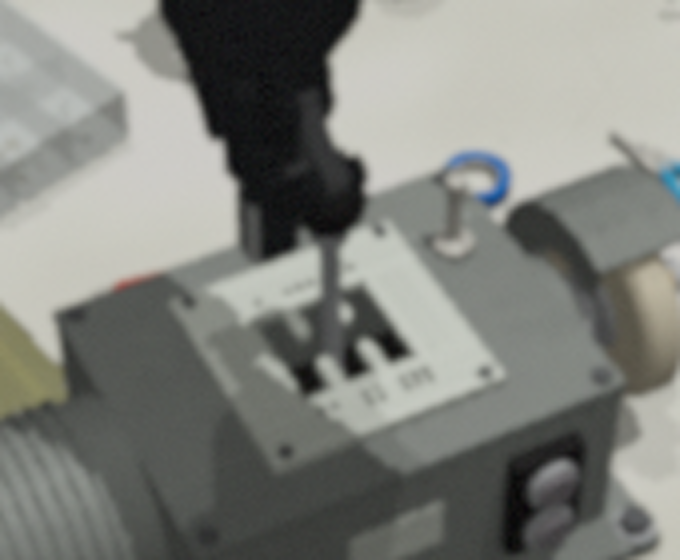

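Emit:
{"fn": "jog_arm", "kwargs": {"motion": [{"gripper":0,"tx":0,"ty":0,"tz":10,"ax":0,"ay":0,"az":0},{"gripper":0,"tx":0,"ty":0,"tz":20,"ax":0,"ay":0,"az":0},{"gripper":0,"tx":-15,"ty":0,"tz":0,"ax":0,"ay":0,"az":0},{"gripper":0,"tx":-25,"ty":0,"tz":0,"ax":0,"ay":0,"az":0},{"gripper":0,"tx":-20,"ty":0,"tz":0,"ax":0,"ay":0,"az":0},{"gripper":0,"tx":0,"ty":0,"tz":-20,"ax":0,"ay":0,"az":0},{"gripper":0,"tx":0,"ty":0,"tz":-25,"ax":0,"ay":0,"az":0},{"gripper":0,"tx":0,"ty":0,"tz":-15,"ax":0,"ay":0,"az":0},{"gripper":0,"tx":0,"ty":0,"tz":0,"ax":0,"ay":0,"az":0}]}}

```text
clock: 6.6
tcp_pos: [0.5138, -0.0275, 0.192]
orientation: [-1.567, 0.144, -0.143]
contact_force: [-0.1, 0.2, -0.1]
grip_width: -0.0002
```

Run:
```python
from h import *
togo(np.array([0,0,.190]))
for n in("scene","top"):
    f=vision.grab_frame(n);cv2.imwrite(f"pics/{n}5.png",cv2.resize(f[180:320,250:420,::-1],None,fx=4,fy=4,interpolation=cv2.INTER_CUBIC))
```

```text
t 6.6 pos [ 0.5138 -0.0275  0.192 ] lathe [-59.3  -1.1 192. ] F [-0.1  0.2 -0.1] w -0.0002
tool shift mm [59.3  2.   1.3]
```

View pics/scene5.png

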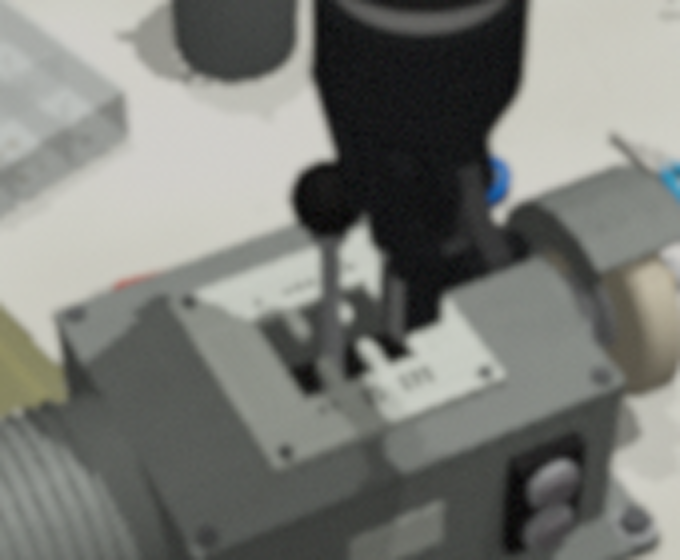

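View pics/top5.png

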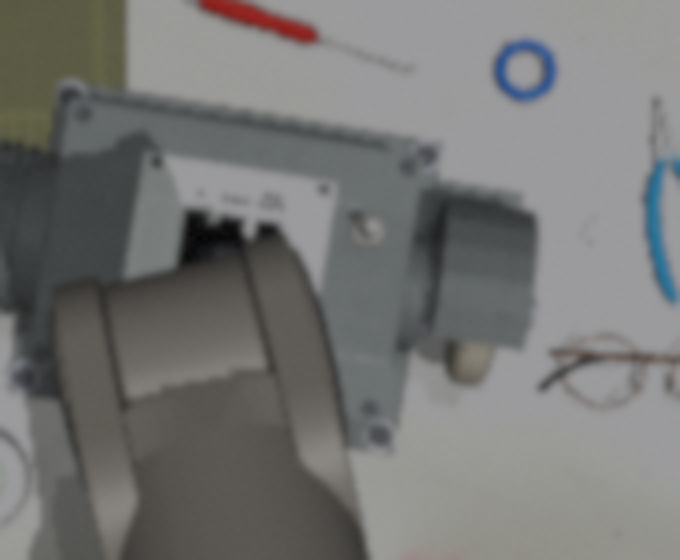

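Emit:
{"fn": "jog_arm", "kwargs": {"motion": [{"gripper":0,"tx":5,"ty":0,"tz":0,"ax":0,"ay":0,"az":0},{"gripper":0,"tx":5,"ty":0,"tz":0,"ax":0,"ay":0,"az":0},{"gripper":0,"tx":5,"ty":0,"tz":0,"ax":0,"ay":0,"az":0},{"gripper":0,"tx":5,"ty":0,"tz":0,"ax":0,"ay":0,"az":0},{"gripper":0,"tx":4,"ty":0,"tz":0,"ax":0,"ay":0,"az":0},{"gripper":0,"tx":4,"ty":0,"tz":0,"ax":0,"ay":0,"az":0},{"gripper":0,"tx":4,"ty":0,"tz":0,"ax":0,"ay":0,"az":0},{"gripper":0,"tx":4,"ty":0,"tz":0,"ax":0,"ay":0,"az":0},{"gripper":0,"tx":4,"ty":0,"tz":0,"ax":0,"ay":0,"az":0},{"gripper":0,"tx":0,"ty":0,"tz":0,"ax":0,"ay":0,"az":0}]}}

```text
clock: 7.7
tcp_pos: [0.5541, -0.0329, 0.1923]
orientation: [-1.566, 0.14, -0.141]
contact_force: [-1.3, 0.3, 1.3]
grip_width: -0.0003
```

Run:
```python
from h import *
togo(np.array([.013,0,.190]))
for n in("scene",):
    f=vision.grab_frame(n);cv2.imwrite(f"pics/{n}6.png",cv2.resize(f[180:320,250:420,::-1],None,fx=4,fy=4,interpolation=cv2.INTER_CUBIC))
print([proj("scene",knob(s,0)) for s in (0,.1,.2,.28)])
```

```text
t 7.7 pos [ 0.5541 -0.0329  0.1923] lathe [-18.8   0.8 192.3] F [-1.3  0.3  1.3] w -0.0003
tool shift mm [31.8  2.3 -0.8]
[array([333.86318004, 227.71083398]), array([329.35442819, 222.00922176]), array([325.0009901 , 217.19220755]), array([321.66424539, 213.99618637])]
```

View pics/scene6.png

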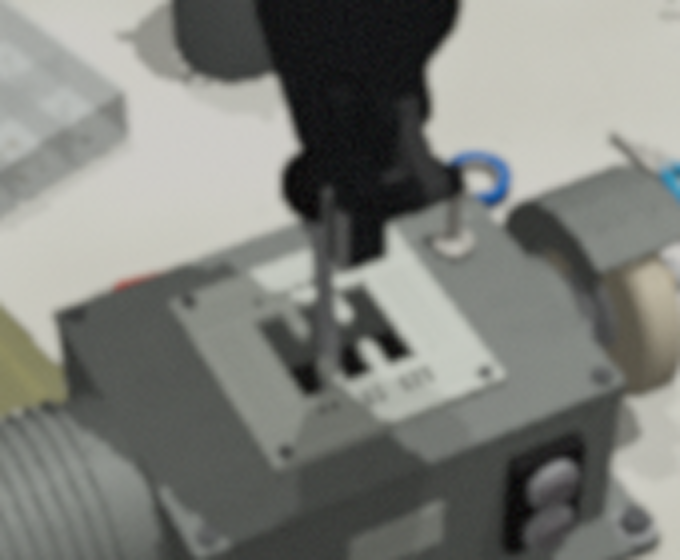

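Emit:
{"fn": "jog_arm", "kwargs": {"motion": [{"gripper":0,"tx":3,"ty":0,"tz":0,"ax":0,"ay":0,"az":0},{"gripper":0,"tx":3,"ty":0,"tz":0,"ax":0,"ay":0,"az":0},{"gripper":0,"tx":3,"ty":0,"tz":0,"ax":0,"ay":0,"az":0},{"gripper":0,"tx":3,"ty":0,"tz":0,"ax":0,"ay":0,"az":0},{"gripper":0,"tx":0,"ty":0,"tz":0,"ax":0,"ay":0,"az":0}]}}

```text
clock: 8.25
tcp_pos: [0.5658, -0.0351, 0.1922]
orientation: [-1.566, 0.141, -0.141]
contact_force: [-0.6, -0.2, 0.2]
grip_width: -0.0001
```

Run:
```python
from h import *
togo(np.array([.013,0,.190]))
for n in("scene",):
    f=vision.grab_frame(n);cv2.imwrite(f"pics/{n}7.png",cv2.resize(f[180:320,250:420,::-1],None,fx=4,fy=4,interpolation=cv2.INTER_CUBIC))
```

```text
t 8.25 pos [ 0.5658 -0.0351  0.1922] lathe [ -6.8   0.7 192.2] F [-0.6 -0.2  0.2] w -0.0001
tool shift mm [19.8  2.2 -0.7]
```

View pics/scene7.png

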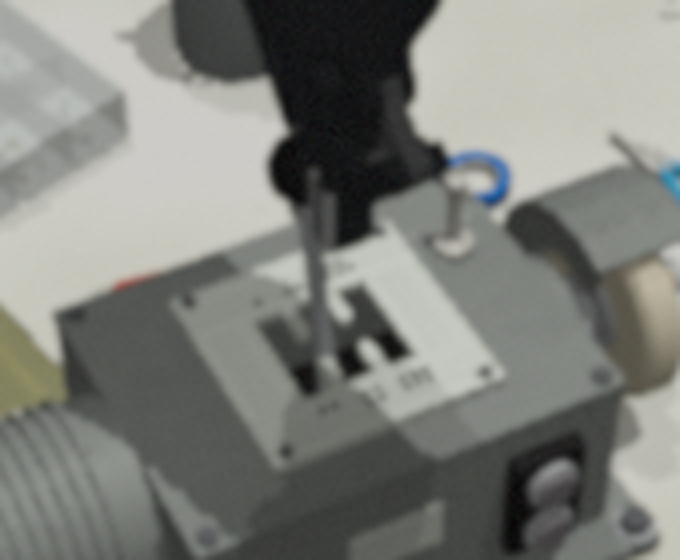

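Emit:
{"fn": "jog_arm", "kwargs": {"motion": [{"gripper":0,"tx":3,"ty":0,"tz":0,"ax":0,"ay":0,"az":0},{"gripper":0,"tx":3,"ty":0,"tz":0,"ax":0,"ay":0,"az":0},{"gripper":0,"tx":3,"ty":0,"tz":0,"ax":0,"ay":0,"az":0},{"gripper":0,"tx":3,"ty":0,"tz":0,"ax":0,"ay":0,"az":0},{"gripper":0,"tx":2,"ty":0,"tz":0,"ax":0,"ay":0,"az":0},{"gripper":0,"tx":0,"ty":0,"tz":0,"ax":0,"ay":0,"az":0}]}}

```text
clock: 8.9
tcp_pos: [0.5795, -0.0375, 0.1922]
orientation: [-1.566, 0.141, -0.141]
contact_force: [-0.8, 1.0, -1.0]
grip_width: 0.0003
```

Run:
```python
from h import *
togo(np.array([.013,0,.190]))
for n in("scene",):
    f=vision.grab_frame(n);cv2.imwrite(f"pics/{n}8.png",cv2.resize(f[180:320,250:420,::-1],None,fx=4,fy=4,interpolation=cv2.INTER_CUBIC))
```

```text
t 8.9 pos [ 0.5795 -0.0375  0.1922] lathe [  7.    0.7 192.2] F [-0.8  1.  -1. ] w 0.0003
tool shift mm [ 6.   2.2 -0.7]
```

View pics/scene8.png

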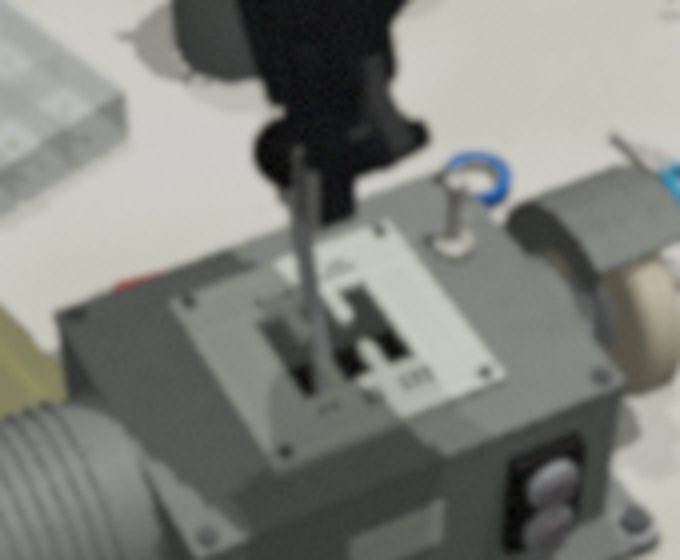

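Emit:
{"fn": "jog_arm", "kwargs": {"motion": [{"gripper":0,"tx":1.5,"ty":0,"tz":0,"ax":0,"ay":0,"az":0},{"gripper":0,"tx":1.5,"ty":0,"tz":0,"ax":0,"ay":0,"az":0},{"gripper":0,"tx":0,"ty":0,"tz":0,"ax":0,"ay":0,"az":0}]}}

```text
clock: 9.25
tcp_pos: [0.5823, -0.038, 0.1923]
orientation: [-1.566, 0.141, -0.141]
contact_force: [-1.0, -0.0, -1.3]
grip_width: -0.0001
```

Emit:
{"fn": "jog_arm", "kwargs": {"motion": [{"gripper":0,"tx":1,"ty":0,"tz":0,"ax":0,"ay":0,"az":0},{"gripper":0,"tx":0,"ty":0,"tz":0,"ax":0,"ay":0,"az":0}]}}

```text
clock: 9.45
tcp_pos: [0.5832, -0.0382, 0.1923]
orientation: [-1.566, 0.141, -0.141]
contact_force: [-1.4, 0.4, -0.4]
grip_width: -0.0005
```

Emit:
{"fn": "jog_arm", "kwargs": {"motion": [{"gripper":0,"tx":1,"ty":0,"tz":0,"ax":0,"ay":0,"az":0},{"gripper":0,"tx":0,"ty":0,"tz":0,"ax":0,"ay":0,"az":0}]}}

```text
clock: 9.65
tcp_pos: [0.5842, -0.0384, 0.1923]
orientation: [-1.566, 0.141, -0.141]
contact_force: [-1.2, -0.6, -1.3]
grip_width: 0.0001
```

Emit:
{"fn": "jog_arm", "kwargs": {"motion": [{"gripper":0,"tx":1,"ty":0,"tz":0,"ax":0,"ay":0,"az":0},{"gripper":0,"tx":0,"ty":0,"tz":0,"ax":0,"ay":0,"az":0}]}}

```text
clock: 9.85
tcp_pos: [0.5852, -0.0386, 0.1923]
orientation: [-1.566, 0.14, -0.141]
contact_force: [-0.5, -0.5, -1.3]
grip_width: 0.0001
```

Run:
```python
from h import *
togo(np.array([.013,0,.190]))
for n in("scene",):
    f=vision.grab_frame(n);cv2.imwrite(f"pics/{n}9.png",cv2.resize(f[180:320,250:420,::-1],None,fx=4,fy=4,interpolation=cv2.INTER_CUBIC))
```

```text
t 9.85 pos [ 0.5852 -0.0386  0.1923] lathe [ 12.9   0.8 192.3] F [-0.5 -0.5 -1.3] w 0.0001
tool shift mm [ 0.1  2.3 -0.8]
```

View pics/scene9.png

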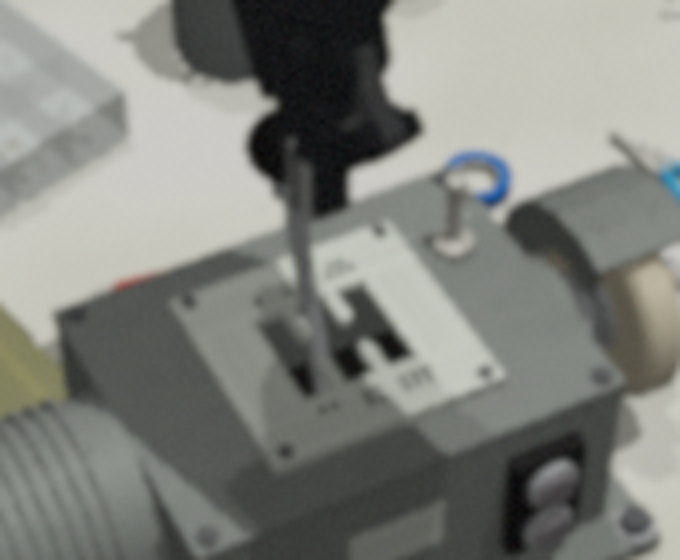

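Emit:
{"fn": "jog_arm", "kwargs": {"motion": [{"gripper":0,"tx":1,"ty":0,"tz":0,"ax":0,"ay":0,"az":0},{"gripper":0,"tx":0,"ty":0,"tz":0,"ax":0,"ay":0,"az":0}]}}

```text
clock: 10.1
tcp_pos: [0.5862, -0.0388, 0.1923]
orientation: [-1.566, 0.141, -0.141]
contact_force: [-1.9, 0.9, -1.0]
grip_width: 0.0004
```

Emit:
{"fn": "jog_arm", "kwargs": {"motion": [{"gripper":0,"tx":0.7,"ty":0,"tz":0,"ax":0,"ay":0,"az":0},{"gripper":0,"tx":0,"ty":0,"tz":0,"ax":0,"ay":0,"az":0}]}}

```text
clock: 10.3
tcp_pos: [0.5869, -0.0388, 0.1923]
orientation: [-1.566, 0.14, -0.141]
contact_force: [-1.6, -0.2, -1.5]
grip_width: -0.0002
```

Emit:
{"fn": "jog_arm", "kwargs": {"motion": [{"gripper":0,"tx":0.7,"ty":0,"tz":0,"ax":0,"ay":0,"az":0},{"gripper":0,"tx":0,"ty":0,"tz":0,"ax":0,"ay":0,"az":0}]}}

```text
clock: 10.5
tcp_pos: [0.5874, -0.039, 0.1922]
orientation: [-1.566, 0.141, -0.14]
contact_force: [-1.5, 0.6, -0.3]
grip_width: 0.0
```

Emit:
{"fn": "jog_arm", "kwargs": {"motion": [{"gripper":0,"tx":0.7,"ty":0,"tz":0,"ax":0,"ay":0,"az":0},{"gripper":0,"tx":0,"ty":0,"tz":0,"ax":0,"ay":0,"az":0}]}}

```text
clock: 10.7
tcp_pos: [0.588, -0.0391, 0.1922]
orientation: [-1.566, 0.141, -0.14]
contact_force: [-2.9, -1.0, -0.9]
grip_width: 0.0003
```

Run:
```python
from h import *
togo(np.array([.013,0,.190]))
for n in("scene",):
    f=vision.grab_frame(n);cv2.imwrite(f"pics/{n}10.png",cv2.resize(f[180:320,250:420,::-1],None,fx=4,fy=4,interpolation=cv2.INTER_CUBIC))
```

```text
t 10.7 pos [ 0.588  -0.0391  0.1922] lathe [ 15.7   0.8 192.2] F [-2.9 -1.  -0.9] w 0.0003
tool shift mm [-2.7  2.2 -0.8]
```

View pics/scene10.png

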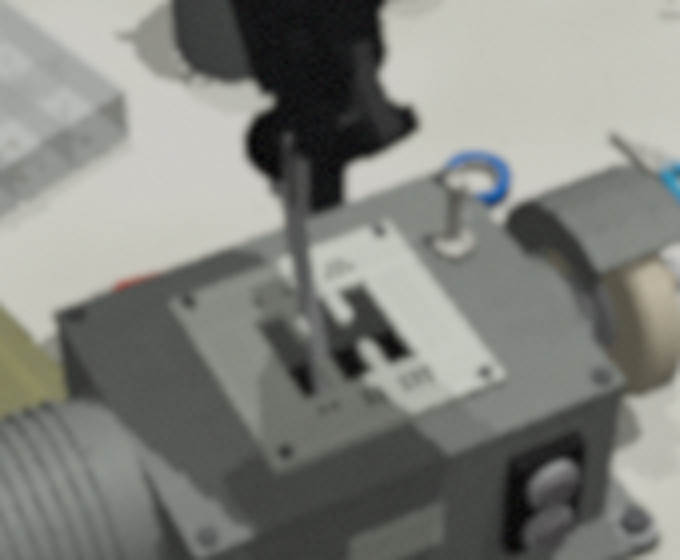

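Emit:
{"fn": "jog_arm", "kwargs": {"motion": [{"gripper":0,"tx":0.7,"ty":0,"tz":0,"ax":0,"ay":0,"az":0},{"gripper":0,"tx":0,"ty":0,"tz":0,"ax":0,"ay":0,"az":0}]}}

```text
clock: 10.95
tcp_pos: [0.5885, -0.0391, 0.1921]
orientation: [-1.566, 0.141, -0.14]
contact_force: [-3.6, 0.1, -0.8]
grip_width: -0.0003
```

Emit:
{"fn": "jog_arm", "kwargs": {"motion": [{"gripper":0,"tx":0.5,"ty":0,"tz":0,"ax":0,"ay":0,"az":0},{"gripper":0,"tx":0,"ty":0,"tz":0,"ax":0,"ay":0,"az":0}]}}

```text
clock: 11.15
tcp_pos: [0.5889, -0.0392, 0.1921]
orientation: [-1.566, 0.141, -0.14]
contact_force: [-4.6, 0.8, -1.1]
grip_width: 0.0004
```

The force is climbing past the 1.5 N friction, so the lever is at its stop. I'm backing off to check.

Emit:
{"fn": "jog_arm", "kwargs": {"motion": [{"gripper":0,"tx":-4,"ty":0,"tz":0,"ax":0,"ay":0,"az":0},{"gripper":0,"tx":-15,"ty":0,"tz":0,"ax":0,"ay":0,"az":0},{"gripper":0,"tx":-25,"ty":0,"tz":0,"ax":0,"ay":0,"az":0},{"gripper":0,"tx":-25,"ty":-10,"tz":0,"ax":0,"ay":0,"az":0},{"gripper":0,"tx":-25,"ty":-25,"tz":0,"ax":0,"ay":0,"az":0},{"gripper":0,"tx":-15,"ty":-30,"tz":0,"ax":0,"ay":0,"az":0},{"gripper":0,"tx":0,"ty":-25,"tz":0,"ax":0,"ay":0,"az":0},{"gripper":0,"tx":0,"ty":0,"tz":-30,"ax":0,"ay":0,"az":0},{"gripper":0,"tx":0,"ty":0,"tz":-40,"ax":0,"ay":0,"az":0},{"gripper":0,"tx":0,"ty":0,"tz":-40,"ax":0,"ay":0,"az":0},{"gripper":0,"tx":0,"ty":0,"tz":-30,"ax":0,"ay":0,"az":0},{"gripper":0,"tx":0,"ty":0,"tz":0,"ax":0,"ay":0,"az":0}]}}

```text
clock: 12.35
tcp_pos: [0.4569, -0.1628, 0.2831]
orientation: [-1.568, 0.144, -0.149]
contact_force: [0.2, -0.1, -0.5]
grip_width: -0.0001
```

Run:
```python
from h import *
st()
for n in("scene","top"):
    f=vision.grab_frame(n);cv2.imwrite(f"pics/{n}11.png",cv2.resize(f[180:320,250:420,::-1],None,fx=4,fy=4,interpolation=cv2.INTER_CUBIC))
```

```text
t 12.35 pos [ 0.4569 -0.1628  0.2831] lathe [ -91.3 -144.4  283.1] F [ 0.2 -0.1 -0.5] w -0.0001
```

View pics/scene11.png

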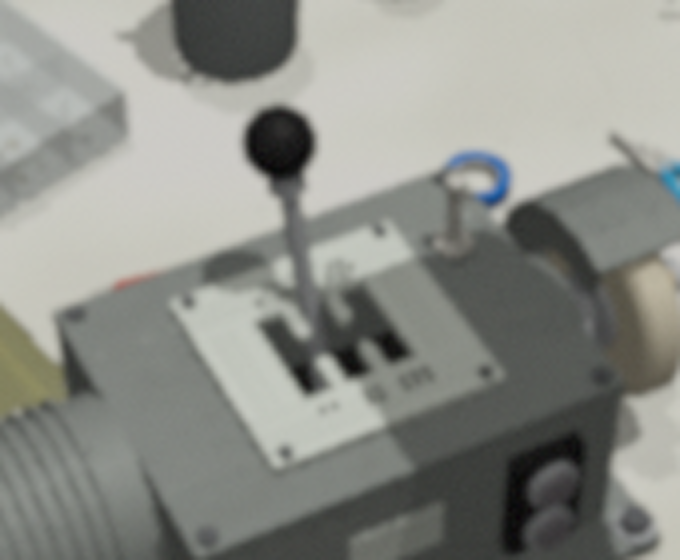

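View pics/top11.png

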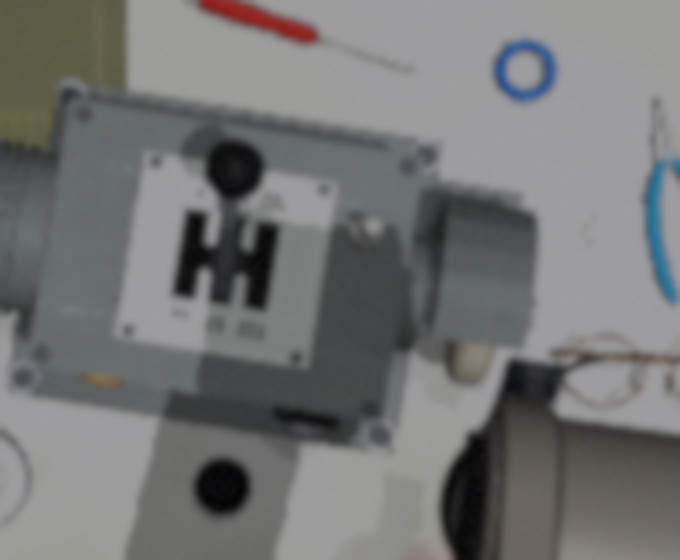

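Run:
```python
from h import *
a=(279/4+250-.4,142/4+180-.4);b=(235/4+250-.4,168/4+180-.4)
print(tilt("scene",a),tilt("top",b))
r=least_squares(lambda q:np.r_[proj("scene",knob(*q))-a,proj("top",knob(*q))-b],[.2,0]);print(r.x,r.fun)
```

```text
[ 0.27507676 -0.03063847] [ 0.29288881 -0.01650905]
[ 0.28866652 -0.02254197] [ 0.12153203 -0.74528318 -0.48752447  0.2257486 ]
```

Two views give a tilt of about 0.28 and a sideways tilt of about −0.02. The arm is clear and the loose things look unmoved, so I'm handing in.

Run:
```python
from bench import ticket,get_obs
print(get_obs()["qvel"].round(4));print(ticket.hand_in())
```

```text
[-0.0224 -0.0006 -0.0342  0.0034 -0.0051  0.0052 -0.0037]
the job is handed in; nothing more can be done
None
```

The lever is in third speed, fully home in the far middle slot, and the job is handed in. It took about 12.4 s of the 54 s; handing in returned no verdict.

- **Moves:** The lever was already standing at neutral in the left column. With closed fingers I pushed the knob across to the middle column. I then went round to the operator's side and pushed it into the far middle slot until the stop showed, at about 5 N. The fingers never opened around the knob or rod.
- **Neutral:** The scene picture put the lever within about 0.03 rad of neutral in the middle column before the last push.
- **Final position:** After backing off, the scene view gave 0.275 fore-and-aft and −0.031 sideways. The top view gave 0.293 and −0.017, and the two fitted together 0.289 and −0.023. All are inside the limits.
- **Contact and loose things:** The arm is well clear, at 283 mm height and 91 mm in front of the gate's middle, with about zero force. In the last pictures the loose things in view look unmoved. I judged that by eye; the cup, tin, pliers and frame were only partly in view or hidden there, and I did not check them separately.
- **Arm motion:** The joints were still settling slightly at hand-in, at up to 0.03 rad/s.

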